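Open the safety cap of the cleaner jug

TASK

Open the square cleaner jug that is clamped in the plywood stand: gently grip its push-and-turn safety cap, press it down against its spring without ramming it, twist it counter-clockwise (seen from above) until it is free, and lift it straight off. Finish while still holding the cap level and still, about 5 cm clear above the open mouth; do not let go or put it down, and leave the two bottles beside the jug where they stand.

Things in the scene. Friction and masses are not known exactly. Their poses are not given: they have to be found in the camera images.
- jug: white plastic jug, square 98x98 mm body, clamped in a plywood stand 124x124 mm, 42 mm high, that is screwed to the bench (it cannot move or turn); origin at the centre of the stand's underside on the bench, z up along the neck's axis. The shoulder slopes from 90 mm high at the sides up to 115 mm at the neck; the neck is 33 mm in diameter
- jug_mouth (a point): centre of the neck's upper rim, 151 mm above the bench, on the cap's axis. A sprung sealing insert, 29 mm in diameter, stands 8 mm out of it under the locked cap and 11 mm when the cap is off
- cap_center (a point): centre (half-way up) of the grey ribbed round cap: 52 mm in diameter, 32 mm high, hollow, 40 g, loose; z is its axis (up). Locked at the start, its lower rim is 132 mm, its centre 148 mm and its top 164 mm above the bench. Its thin skirt cracks if the fingers squeeze it with more than about 90 N each (25 to 50 N is ample) or if it is pressed, twisted or pulled against the jug with more than 70 N
- cap: the same cap, origin at the centre of its lower rim. Three lugs inside hook under tabs of the neck. A spring pushes it up with 7 N, 0.7 N more per mm pressed. To free it, press it 5 mm down (at least 3, it bottoms at 8), and, holding it down, turn it counter-clockwise from above by 60 degrees (40 to 80, stop at 84). It then rises 3 mm and lifts straight off, clear of the neck 19 mm above its locked height
- brown_center (a point): centre of a loose brown bottle, 61 mm in diameter, 160 mm high, standing behind the jug (on its far side); leave it where it is
- clear_center (a point): centre of a loose small pale bottle, 61 mm in diameter, 140 mm high, standing to the left of the jug; leave it where it is
Things that resemble listed ones, but are neither listed nor needed, are in the scene too. Of the things shaped like the cap, the grey one is meant.

How it is judged:
On the way, in this order (a step that is already met when the one before it is completed fails the run):
1. the cap is pressed down by 2.5 mm or more, still unturned or just turning (z of cap_center in the frame of jug below 0.1455 m and angle between the x axis of cap_center and the x axis of jug, either way round below 0.5 rad), for 0.05 s.
2. the cap is turned free, by 34 degrees or more, on the neck (angle between the x axis of cap_center and the x axis of jug, either way round above 0.6 rad and z of cap_center in the frame of jug below 0.158 m), for 0.05 s.
At the end, for the whole second after the job is handed in: The gripper holds the cap still, its lower rim 25 to 100 mm above the neck's rim, its axis within 30 mm of the mouth's and within 15 degrees of upright, touching the jug nowhere; both bottles stand within 30 mm of where they were (z of cap_center in the frame of jug_mouth between 0.041 and 0.116 m and horizontal distance between cap_center and jug_mouth below 0.03 m and angle between cap_center's own z axis and vertical below 0.26 rad and contact force between the fingers and cap above 2 N and contact force between cap and jug below 0.2 N and linear speed of cap below 0.03 m/s and distance of each of brown_center, clear_center from where it was at the start of the episode below 0.03 m); the arm keeps its last pose, push and grip.
It fails at once if the cap is squeezed so hard that it cracks (fingers on cap over 180 N in all, 90 N a finger) (contact force between the fingers and cap above 180 N).
It fails at once if the cap is rammed or wrenched against the jug (over 70 N) (contact force between cap and jug above 70 N).
It fails at once if a bottle beside the jug is displaced (distance of any of brown_center, clear_center from where it was at the start of the episode above 0.03 m).
It also fails if it takes over 29 s, if anything falls off the work surface, if the arm or the gripper's body presses on something with over 40 N, if the wrist force passes 120 N, or if a joint passes its speed limit or range.

ROBOT

A 7-joint arm with a two-finger parallel gripper is mounted at the origin on a cart in front of the work surface, level with it; the furniture and walls round the work are solid. World frame = base frame: x ahead of the robot, y to its left, z up, the work surface at z = 0. Lengths are in m, angles in rad, forces in N, time in s.
With the tool pointing down it reaches from about 0.35 to 0.9 m from the base axis. Payload 8.1 kg.
Tool frame: the origin (TCP) lies at the very end of the fingers, on their centre line; the grasp point (between the pads) lies arm.hold_point_z behind it (arm.hold_point_z is the distance from the TCP to the grasp point, in m); z points along the fingers, y is the line along which they close (so a half turn about z gives the same grasp; the last joint's range is limited). The gripper opens to 92 mm and grips with 3 to 60 N. Pads are 19 mm wide; open, the fingers measure 130 mm over their backs; the gripper's body (75 mm by 190 mm) begins 47 mm behind the grasp point.
Start: joints at [-1.21, 0.434, 0.025, 1.573, -0.012, 1.134, -0.075], TCP at [0.28, 0.559, 0.227] pointing down, gripper open.
Joint ranges: [-2.62, 2.62], [-0.44, 2.09], [-1.27, 1.32], [0.08, 2.57], [-1.32, 4.46], [0.12, 2], [-2.74, 2.74]. Speed limits (rad/s): [2.22, 2.22, 3.01, 3.01, 3.14, 3.14, 3.14].

INTERFACE

Orientations are given as a rotation vector (axis times angle).
In Python, from cell import arm, vision, job, cut_out gives the robot as it stands. The module is installed in compiled form; this text tells all that it offers.
- The arm moves only by the tool play_rows, never from a script. Its argument "increments" is text: rows parted by semicolons, each of 5 numbers parted by spaces: the shift along the tool's x, y, z in cm, then the turn about the tool's z in degrees, then the opening, from -1 (shut) to 1 (fully open), so that 0 is half open. A call has 1 to 5 rows; each row shifts and turns the commanded pose from where the row before left it, along the tool's axes as they then stand; what a row does not reach is not made up. A row lasts 1/12 s, in which the tool goes at most 41.7 mm and 7.16 degrees, less where a joint would pass 70% of its speed; a pose out of reach is approached as far as the arm can. A call is refused whole if a number of a shift passes 4.17 or a number of a turn 7.16, either way. A call with a gripper value outside its range is refused whole. The fingers move at their own pace and stop on an object; "grip_force" is the grip in N (left out, the last holds). Time passes only in rows, so rows that do not move let the fingers close. It gives the time, the measured TCP pose, the force, the opening and the grip force at its end, in the units of the state.
- arm.observe(): the state, without advancing time (a new reading comes with each control period).
- vision.get_image(name): name is "scene" or "top" or "wrist"; returns a dict with "frame" (384x512x3 uint8, red, green, blue), "z_map" (384x512 float32, m along the optical axis (not along the pixel's ray), 0 where there is no reading), "mtx" (3x3 intrinsics, pixels), "cam_to_world" (4x4, takes a point from camera to world coordinates). Camera axes: x right, y up, looking along -z (the intrinsics and any distortion apply to the point x, -y, -z); pixel columns grow to the right and rows downward; lengths in m; the calibration is good to about 2 mm. A picture is of the moment at which its call begins.
- job.sign_off(): hands the job in; it is judged then, once.
Trained networks look in a picture, given as the dict that the camera call returned (one of the last four; its "shot" number tells which), for a name from the list of things; names that differ only in an ending like _2 or _b are one class to them, and where a whole thing is asked for, a point or a joint stands for the part that bears it (a point fixed in the world has none). Each returns a list of dicts, best first, with "confidence" (0 to 1); they miss things now and then, are a little off and sometimes report something else, mostly with a low value. They report only what shows in the picture. A call takes as long as a camera call. They do not tell look-alikes from the thing itself.
- cut_out(query, picture): "mask" (384x512 bool, what is visible of it) and "point" ([row, column] in pixels, amid what is visible of it).
The state is a dict: "clock": time; "joints": joint angles; "dq": joint speeds; "joint_efforts": joint torques, N m; "position": TCP position; "ee_rot": TCP orientation; "force": force on the tool from outside, world axes, zero at the start; "ft_torque": the same for the moment, N m; "width": opening from 0.0 (shut) to 1.0 (fully open); "gripper_force": force on a finger pad.
Only numpy, scipy, OpenCV 4.12 (cv2) and the standard library are available. Lean on these libraries where they do the work, as an engineer would, in place of code of your own. Each camera call takes 0.05 s, during which the arm holds its last target. There are 200 camera calls.

## Working session

There is one attempt and no reset: what is moved stays moved. The work goes in short steps, Python scripts to look and compute and a tool call to move; the robot and the scene stay as the last step left them, time stands still between calls to the robot, and variables do not carry over. Pictures are saved under pics/ and viewed, at most 10 in all, crops included, and the job is handed in when it is done.

Besides the shell and the picture viewer there is one more tool, called after "Request:" as name(argument=value, ...) on one line, values as JSON. play_rows: Moves the arm, as the interface text tells. Its arguments: {"type":"object","properties":{"increments":{"type":"string"},"grip_force":{"type":"number"}},"required":["increments"]}

```bash
mkdir -p pics; cat > h.py <<'E'
import numpy as np, cv2
from cell import arm, vision, job, cut_out
def pts(p,mask=None):
    z=p["z_map"]; K=p["mtx"]; v,u=np.nonzero((z>0)&(mask if mask is not None else True))
    d=z[v,u]; c=np.stack([(u-K[0,2])/K[0,0]*d,-(v-K[1,2])/K[1,1]*d,-d,np.ones_like(d)])
    return (p["cam_to_world"]@c)[:3].T,v,u
E
python3 - <<'E'
from h import *
s=arm.observe(); print(arm.hold_point_z,{k:np.round(s[k],3) for k in ("clock","position","ee_rot","width","force")})
ims=[]
for n in("scene","top"):
    p=vision.get_image(n); im=p["frame"][:,:,::-1].copy()
    for q in("cap","jug","brown_center","clear_center"):
        for r in cut_out(q,p)[:3]:
            P,_,_=pts(p,r["mask"]); 
            if len(P)<5: continue
            print(n,q,round(r["confidence"],2),np.round(r["point"]),len(P),"med",np.round(np.median(P,0),3),"lo",np.round(np.percentile(P,3,0),3),"hi",np.round(np.percentile(P,97,0),3))
            y,x=map(int,r["point"]); cv2.putText(im,q[:3],(x,y),0,.4,(0,0,255))
    ims.append(im)
cv2.imwrite("pics/a.png",cv2.resize(np.vstack(ims),(400,600)) if 0 else np.hstack([cv2.resize(i,(400,300)) for i in ims]))
E
```

```text
0.0188 {'clock': np.float64(0.0), 'position': array([0.279, 0.558, 0.226]), 'ee_rot': array([-7.220e-01, -3.057e+00,  3.000e-03]), 'width': np.float64(1.003), 'force': array([ 0.139, -0.054, -0.242])}
scene cap 0.85 [290. 300.] 950 med [0.542 0.21  0.032] lo [0.525 0.189 0.004] hi [0.571 0.236 0.035]
scene cap 0.41 [206. 296.] 2073 med [0.667 0.304 0.088] lo [0.655 0.285 0.01 ] hi [0.693 0.333 0.161]
scene jug 0.87 [246. 235.] 5441 med [0.521 0.326 0.061] lo [0.49  0.293 0.006] hi [0.596 0.411 0.115]
scene brown_center 0.63 [209. 297.] 2065 med [0.667 0.304 0.088] lo [0.655 0.285 0.01 ] hi [0.694 0.334 0.161]
scene clear_center 0.55 [189. 199.] 1646 med [0.597 0.485 0.08 ] lo [0.581 0.469 0.01 ] hi [0.629 0.515 0.141]
top cap 0.97 [193. 250.] 447 med [0.552 0.359 0.164] lo [0.53  0.336 0.145] hi [0.575 0.38  0.167]
top cap 0.77 [200. 306.] 390 med [0.547 0.217 0.032] lo [0.524 0.192 0.   ] hi [0.573 0.241 0.035]
top jug 0.94 [209. 250.] 1878 med [0.53  0.363 0.092] lo [0.493 0.3   0.034] hi [0.609 0.418 0.109]
top brown_center 0.7 [149. 265.] 688 med [0.669 0.32  0.115] lo [0.655 0.292 0.014] hi [0.695 0.344 0.161]
top clear_center 0.85 [184. 192.] 638 med [0.6   0.493 0.103] lo [0.582 0.471 0.015] hi [0.633 0.523 0.141]
```

View pics/a.png

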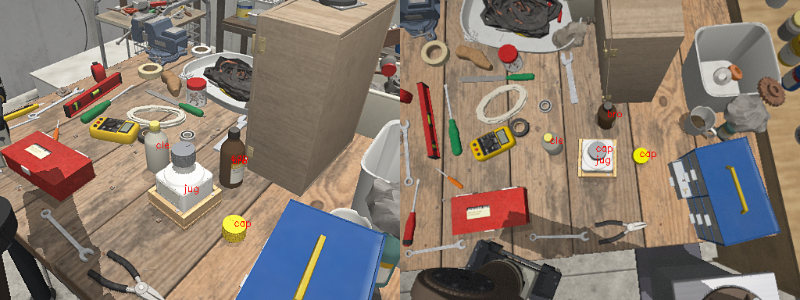

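The grey cap is on the jug at about (250,193) in the top image. The yellow cap at (306,200) is the look-alike. The brown bottle is behind the jug and the clear one is to its left. I'll fit the cap circle and work out the transfer.

```bash
cat >> h.py <<'E'
def cap(name,z0,z1):
    p=vision.get_image(name)
    P,_,_=pts(p); m=(P[:,2]>z0)&(P[:,2]<z1)&(np.hypot(P[:,0]-.552,P[:,1]-.359)<.04); P=P[m]
    (c,r)=cv2.minEnclosingCircle(P[:,:2].astype(np.float32)); return np.array(c),r,P[:,:2].mean(0),np.median(P[:,2]),len(P),p
def delta(t):
    s=arm.observe(); R=cv2.Rodrigues(np.array(s["ee_rot"]))[0]
    return R.T@(np.array(t)-s["position"])*100,R
E
python3 - <<'E'
from h import *
np.set_printoptions(precision=4,suppress=True)
for n in("scene","top"):print(n,*cap(n,.158,.172)[:5])
d,R=delta([.552,.359,.227]);print(d,R)
E
```

```text
scene [0.5548 0.3571] 0.027187174186110497 [0.5516 0.3546] 0.16523086797232617 573
top [0.5544 0.3588] 0.026081616058945656 [0.5541 0.3587] 0.16434896089548368 429
[-33.305   -5.6971  -0.0255] [[-0.8943  0.4474  0.0001]
 [ 0.4474  0.8943 -0.    ]
 [-0.0001  0.     -1.    ]]
```

Request:
play_rows(increments="-2.4 -0.4 0 0 1;-2.4 -0.4 0 0 1;-2.4 -0.4 0 0 1;-2.4 -0.4 0 0 1;-2.4 -0.4 0 0 1", grip_force=35)

```text
clock: 1.02
position: [0.3789, 0.4867, 0.2268]
ee_rot: [0.722, 3.057, 0.0]
force: [-0.5, -0.4, -1.2]
width: 0.998
gripper_force: 0.0
```

Request:
play_rows(increments="-2.4 -0.4 0 0 1;-2.4 -0.4 0 0 1;-2.4 -0.4 0 0 1;-2.4 -0.4 0 0 1;-2.4 -0.4 0 0 1")

```text
clock: 1.43
position: [0.4773, 0.415, 0.2269]
ee_rot: [0.722, 3.057, 0.0]
force: [-0.1, 0.0, 0.7]
width: 1.0
gripper_force: 0.0
```

Request:
play_rows(increments="-2.4 -0.4 0 0 1;-2.4 -0.4 0 0 1;-2.4 -0.4 0 0 1;-2 -0.3 0 0 1;0 0 0 0 1")

```text
clock: 1.85
position: [0.5562, 0.3566, 0.2267]
ee_rot: [0.731, 3.052, -0.003]
force: [-0.1, -1.3, 0.6]
width: 0.999
gripper_force: 0.0
```

```bash
python3 - <<'E'
from h import *
np.set_printoptions(precision=4,suppress=True)
r=cap("wrist",.155,.175);print(*r[:5])
cv2.imwrite("pics/w.png",r[5]["frame"][:,:,::-1])
s=arm.observe();print(s["clock"],s["position"],s["ee_rot"],s["force"],s["joints"])
print(delta([.5545,.3585,.227])[0])
E
```

```text
[0.556  0.3566] 0.02658465877175331 [0.5549 0.3571] 0.16438348507392148 4640
1.9 [0.5541 0.3587 0.2266] [ 0.7285  3.0547 -0.0014] [-0.5283 -0.4557  0.4759] [-0.7253  0.4918  0.1066  1.4842 -0.053   1.1684  0.4921]
[-0.0448 -0.0023 -0.0378]
```

View pics/w.png

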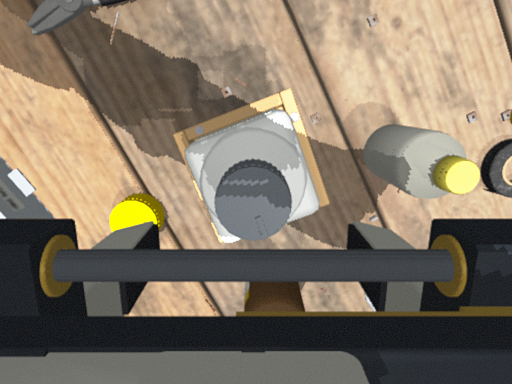

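The wrist view shows the grey cap at about (253,200), centred between the open fingers, so I'll descend.

Request:
play_rows(increments="-0.05 -0.05 1.6 0 1;0 0 2 0 1;0 0 2 0 1;0 0 2 0 1;0 0 1.4 0 1")

```text
clock: 2.32
position: [0.5503, 0.3614, 0.1349]
ee_rot: [-0.719, -3.056, 0.001]
force: [0.3, -0.4, 0.3]
width: 0.997
gripper_force: 0.0
```

Request:
play_rows(increments="0 0 0.5 0 1;0 0 0 0 1;0 0 0 0 1", grip_force=35)

```text
clock: 2.57
position: [0.5519, 0.3614, 0.1323]
ee_rot: [0.721, 3.058, 0.001]
force: [0.1, 0.3, 0.4]
width: 1.0
gripper_force: 0.0
```

```bash
python3 - <<'E'
from h import *
s=arm.observe();print(s["position"],s["force"]); print(delta([.5547,.358,.131])[0])
E
```

```text
[0.55190333 0.36136487 0.13233796] [0.0558696  0.33936033 0.42934519]
[-0.40054219 -0.1761996   0.13363378]
```

Request:
play_rows(increments="-0.2 -0.09 0.06 0 1;-0.2 -0.09 0.05 0 1;0 0 0 0 1;0 0 0 0 1")

```text
clock: 2.9
position: [0.5554, 0.357, 0.1313]
ee_rot: [0.723, 3.057, 0.001]
force: [0.0, 0.1, -0.3]
width: 1.002
gripper_force: 0.0
```

Request:
play_rows(increments="0 0 0 0 0.4;0 0 0 0 0.2;0 0 0 0 0;0 0 0 0 -0.3;0 0 0 0 -0.5", grip_force=35)

```text
clock: 3.32
position: [0.5549, 0.3572, 0.1306]
ee_rot: [-0.722, -3.057, -0.0]
force: [-0.3, 0.0, 0.5]
width: 0.69
gripper_force: 0.0
```

Request:
play_rows(increments="0 0 0 0 -1;0 0 0 0 -1;0 0 0 0 -1;0 0 0 0 -1;0 0 0 0 -1")

```text
clock: 3.73
position: [0.5549, 0.3572, 0.1306]
ee_rot: [-0.722, -3.057, -0.0]
force: [0.4, 0.1, 0.1]
width: 0.56
gripper_force: 35.0
```

Request:
play_rows(increments="0 0 0.1 0 -1;0 0 0.1 0 -1;0 0 0.1 0 -1;0 0 0.1 0 -1;0 0 0 0 -1")

```text
clock: 4.15
position: [0.5549, 0.3572, 0.1274]
ee_rot: [0.722, 3.057, 0.001]
force: [-3.0, -2.0, 7.8]
width: 0.564
gripper_force: 35.0
```

Request:
play_rows(increments="0 0 0.1 0 -1;0 0 0.05 0 -1;0 0 0 0 -1;0 0 0 0 -1")

```text
clock: 4.48
position: [0.555, 0.3572, 0.1262]
ee_rot: [0.722, 3.057, 0.001]
force: [-3.1, -2.0, 9.0]
width: 0.567
gripper_force: 35.0
```

```bash
python3 - <<'E'
from h import *
for n in("top","scene"):print(*cap(n,.150,.172)[:5])
s=arm.observe();print(s["position"],s["force"],s["ft_torque"],s["width"])
E
```

```text
[0.53295159 0.36951095] 0.008423557505011559 [0.53223438 0.37003185] 0.15513907798624105 10
[0.53644061 0.36322141] 0.018450137227773666 [0.53182789 0.3596795 ] 0.15706978956253573 92
[0.55497316 0.35719241 0.12620736] [-2.43065849 -1.90864354  9.64889101] [-0.38631889  0.66588575 -0.05120739] 0.5636545005922378
```

The force matches the spring, about 10 N at roughly 4 mm. I'll press 1 mm more, then turn counter-clockwise, which is negative about the tool's z.

Request:
play_rows(increments="0 0 0.1 0 -1;0 0 0 0 -1;0 0 0 -3 -1;0 0 0 -4 -1;0 0 0 -4 -1")

```text
clock: 5.0
position: [0.5558, 0.3578, 0.1257]
ee_rot: [0.421, 3.111, 0.003]
force: [-0.6, -0.8, 9.3]
width: 0.567
gripper_force: 35.0
```

Request:
play_rows(increments="0 0 0 -4 -1;0 0 0 -4 -1;0 0 0 -4 -1;0 0 0 -4 -1;0 0 0 -4 -1")

```text
clock: 5.42
position: [0.5555, 0.3577, 0.1256]
ee_rot: [-0.126, 3.137, 0.002]
force: [-2.0, -1.1, 8.6]
width: 0.563
gripper_force: 35.0
```

```bash
python3 - <<'E'
from h import *
s=arm.observe();print(s["position"],s["ee_rot"],s["force"],s["ft_torque"],s["width"])
E
```

```text
[0.55545474 0.35767408 0.12561158] [-1.26314091e-01  3.13741336e+00  1.99477693e-03] [-2.02705733 -1.11757433  8.63207529] [-0.26728259  0.51544769 -0.12194139] 0.5632847772538747
```

```bash
python3 - <<'E'
from h import *
p=vision.get_image("wrist");cv2.imwrite("pics/w2.png",p["frame"][:,:,::-1])
P,_,_=pts(p);m=(P[:,2]>.14)&(P[:,2]<.175)&(np.hypot(P[:,0]-.555,P[:,1]-.358)<.02);print(m.sum(),np.percentile(P[m,2],[5,25,50,75,95]))
s=arm.observe();print(s["force"],s["ft_torque"],s["position"])
E
```

```text
3947 [0.15859449 0.15914018 0.1595068  0.15991646 0.1604925 ]
[-1.26360076 -0.50982079  9.95129007] [-0.34530961  0.32724797  0.03876841] [0.55548431 0.35760747 0.12558566]
```

View pics/w2.png

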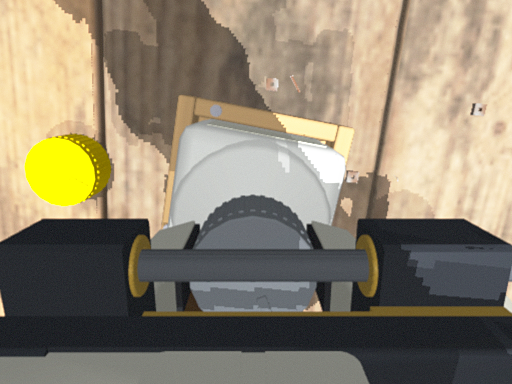

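The wrist depth puts the cap's top at 0.1595, so it is pressed about 5 mm. The cap's mark at (263,300) is still aligned with the gripper, so the cap is turning with it. I'll finish the turn.

Request:
play_rows(increments="0 0 0 -4 -1;0 0 0 -4 -1;0 0 0 -4 -1;0 0 0 -4 -1;0 0 0 -4 -1")

```text
clock: 5.88
position: [0.5553, 0.3573, 0.1255]
ee_rot: [-0.669, 3.068, 0.001]
force: [-3.4, -1.8, 9.4]
width: 0.561
gripper_force: 35.0
```

Request:
play_rows(increments="0 0 0 -4 -1;0 0 0 -4 -1;0 0 0 -2 -1;0 0 0 0 -1;0 0 0 0 -1")

```text
clock: 6.3
position: [0.5553, 0.3571, 0.1254]
ee_rot: [-0.929, 3.0, 0.0]
force: [-2.3, -3.4, 10.3]
width: 0.56
gripper_force: 35.0
```

```bash
python3 - <<'E'
from h import *
p=vision.get_image("wrist")
P,_,_=pts(p);m=(P[:,2]>.14)&(P[:,2]<.175)&(np.hypot(P[:,0]-.555,P[:,1]-.358)<.02);print(m.sum(),np.percentile(P[m,2],[5,25,50,75,95]))
cv2.imwrite("pics/w3.png",p["frame"][:,:,::-1])
s=arm.observe();print(s["force"],s["ft_torque"],s["position"],s["ee_rot"])
E
```

```text
3840 [0.15836226 0.15894048 0.15932928 0.15972843 0.16030989]
[-2.16613873 -2.40669066 10.30101069] [-0.42179726  0.55522673  0.04842762] [0.55533325 0.35708322 0.12539615] [-9.28887218e-01  2.99988863e+00  1.96747586e-04]
```

View pics/w3.png

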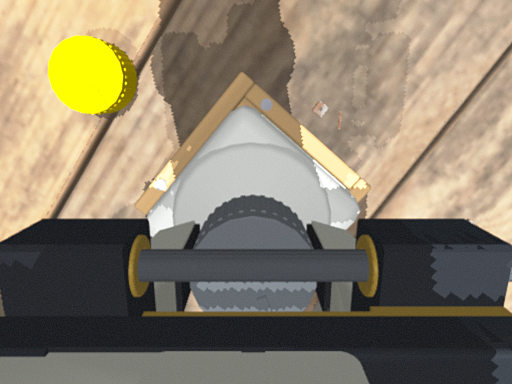

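The cap's mark is still aligned at (263,297) after about 61° of turn, so there was no slip. Next I'll lift gently, watching the force.

Request:
play_rows(increments="0 0 -0.2 0 -1;0 0 -0.2 0 -1;0 0 -0.2 0 -1;0 0 -0.2 0 -1;0 0 -0.2 0 -1")

```text
clock: 6.77
position: [0.5551, 0.357, 0.1344]
ee_rot: [-0.929, 3.001, -0.0]
force: [-0.1, -0.5, -1.0]
width: 0.564
gripper_force: 35.0
```

Request:
play_rows(increments="0 0 -0.2 0 -1;0 0 -0.2 0 -1;0 0 0 0 -1")

```text
clock: 7.02
position: [0.5548, 0.3571, 0.1382]
ee_rot: [0.93, -3.001, 0.0]
force: [-0.4, -1.8, 0.4]
width: 0.559
gripper_force: 35.0
```

Request:
play_rows(increments="0 0 -0.5 0 -1;0 0 -0.6 0 -1;0 0 -0.6 0 -1;0 0 -0.6 0 -1;0 0 -0.6 0 -1")

```text
clock: 7.43
position: [0.5551, 0.3573, 0.1681]
ee_rot: [-0.929, 3.0, 0.0]
force: [-0.5, 0.0, -0.5]
width: 0.562
gripper_force: 35.0
```

Request:
play_rows(increments="0 0 -0.6 0 -1;0 0 -0.6 0 -1;0 0 -0.6 0 -1;0 0 -0.6 0 -1;0 0 -0.4 0 -1")

```text
clock: 7.85
position: [0.5551, 0.3573, 0.1961]
ee_rot: [-0.929, 3.0, 0.0]
force: [-0.3, 0.4, -0.0]
width: 0.565
gripper_force: 35.0
```

Request:
play_rows(increments="0 0 -0.3 0 -1;0 0 0 0 -1;0 0 0 0 -1;0 0 0 0 -1;0 0 0 0 -1")

```text
clock: 8.27
position: [0.5548, 0.357, 0.1977]
ee_rot: [0.929, -3.0, 0.0]
force: [-0.4, -0.7, -0.4]
width: 0.563
gripper_force: 35.0
```

```bash
python3 - <<'E'
from h import *
s=arm.observe();print(s["clock"],s["force"],s["position"],s["ee_rot"],s["width"],s["gripper_force"])
p=vision.get_image("scene");cv2.imwrite("pics/s.png",cv2.resize(p["frame"][100:320,130:380,::-1],None,fx=2,fy=2))
for q in("brown_center","clear_center"):
    r=cut_out(q,p)
    if r:print(q,np.median(pts(p,r[0]["mask"])[0],0))
E
```

```text
8.2667 [-0.37893935 -0.65328342 -0.43764158] [0.55475551 0.35704895 0.19770799] [ 9.29410996e-01 -3.00031910e+00  3.40030798e-04] 0.5634091225292228 34.99988221388776
brown_center [0.66771617 0.30208015 0.09200309]
```

View pics/s.png

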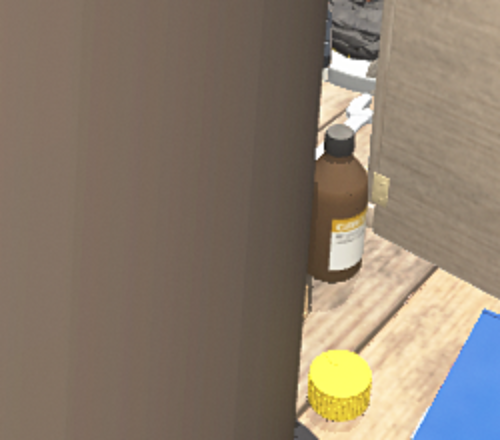

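The arm hides the jug in this view, but the brown bottle is standing at (340,200). The opening is still 52 mm at 35 N, so the cap is held about 5 cm up. I'll hand in.

```bash
python3 -c "
from cell import job; print(job.sign_off())"
```

```text
the job is handed in; nothing more can be done
None
```

The cap is pressed, turned free by about 61° and lifted off, held level and still about 5 cm above the mouth. The job is handed in, with no verdict shown; the brown bottle was seen in place, but the clear one was hidden by the arm in the last picture.

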